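# Mirror the row of spare parts from rack to rack

## Robot

A 6-joint arm with a two-finger parallel gripper is mounted at the origin on the work surface. World frame = base frame: x ahead of the robot, y to its left, z up, the work surface at z = 0. Lengths are in m, angles in degrees, forces in N, time in s.
With the tool pointing down it reaches from about 0.25 to 0.8 m from the base axis. Payload 3.9 kg.
Tool frame: the origin (TCP) lies at the very end of the fingers, on their centre line; the grasp point (between the pads) lies 19 mm behind it; z points along the fingers, y is the line along which they close (so a half turn about z gives the same grasp; the last joint's range is limited). The gripper opens to 85 mm and grips with 20 to 120 N. Pads are 22 mm wide; open, the fingers measure 114 mm over their backs; the gripper's body (76 mm by 85 mm) begins 54 mm behind the grasp point. The pads swing forward as they close: fully open they stand 13 mm farther back than shut.
Start: joints at [0, 14.897, -7.913, 67.191, 0, 90], TCP at [0.525, -0, 0.231] pointing down, gripper open.
Joint ranges: [-159.42, 159.42], [-47.68, 98.78], [-73.54, 78.23], [-108.79, 121.32], [-90, 84.71], [-180, 180]. Speed limits (degrees/s): [147.25, 147.25, 180, 180, 180, 180].

## Interface

Orientations are given as a 3x3 rotation matrix whose columns are the frame's x, y, z axes.
In Python, from station import env gives the robot as it stands.
- The arm moves only by the tool play_rows, never from a script. Its argument "motion" is a list of rows, each an object of numbers: "x", "y", "z": the shift along the tool's x, y, z in units of 0.04 m (1.0 is 0.04 m); "turn": the turn about the tool's z in units of 0.08 rad (1.0 is 0.08 rad). A call has 1 to 8 rows; each row shifts and turns the commanded pose from where the row before left it, along the tool's axes as they then stand; what a row does not reach is not made up. A row lasts 1/10 s, in which the tool goes at most 50 mm and 8.59 degrees, less where a joint would pass 70% of its speed; a pose out of reach is approached as far as the arm can. A call with a number of a shift or a turn outside -1 to 1 is refused whole. A call with a gripper value outside its range is refused whole. "claw" is the opening, from -1 (shut) to 1 (fully open), set as the call begins (left out, the last holds). The fingers move at their own pace and stop on an object; "force" is the grip in N (left out, the last holds). Time passes only in rows, so rows that do not move let the fingers close. It gives the time, the measured TCP pose, the force, the opening and the grip force at its end, in the units of the state.
- env.read_state(): the state, without advancing time (a new reading comes with each control period).
- env.grab_frame(name): name is "scene" or "side" or "wrist"; returns a dict with "pixels" (400x640x3 uint8, red, green, blue), "mtx" (3x3 intrinsics, pixels), "pose" (4x4, takes a point from camera to world coordinates). Camera axes: x right, y down, z forward; pixel columns grow to the right and rows downward; lengths in m; the calibration is good to about 2 mm. A picture is of the moment at which its call begins. There is no depth.
- env.hand_in(): hands the job in; it is judged then, once.
The state is a dict: "time": time; "joints": joint angles; "dq": joint speeds; "tau": joint torques, N m; "tool_pos": TCP position; "ee_rot": TCP orientation; "wrist_force": force on the tool from outside, world axes, zero at the start; "torque": the same for the moment, N m; "width": finger opening in m; "gripper_force": force on a finger pad.
Only numpy, scipy, OpenCV 4.12 (cv2) and the standard library are available. Lean on these libraries where they do the work, as an engineer would, in place of code of your own. Each camera call takes 0.05 s, during which the arm holds its last target. There are 200 camera calls.

## Task

The fitter works from the opposite end of the bench, so move the four steel parts from the full rack into the empty rack beside it in reverse order: the part from the left end goes into the right-end pocket, the second from the left into the second from the right, and so on. Stand each part upright, fully down in its pocket, without dropping or tipping any, and leave the oil bottle where it is.

Things in the scene. Friction and masses are not known exactly. Their poses are not given: they have to be found in the camera images.
- spindle: Stepped spindle, 92 mm tall: foot 40 mm diameter up to 14 mm, shaft 26 mm diameter up to 62 mm, nose 16 mm diameter above. Loose, bare steel, 0.3 to 0.6 kg. Origin: centre of underside, z up. Starts upright in the middle of a pocket of the full rack (same pockets as the empty rack's), underside 36 mm above the bench. Grip the shaft, about 46 mm above the underside.
- square_post: Square post, 72 mm tall: foot 40 mm diameter up to 14 mm, then a 28 mm square bar, sides along its own x and y, up to 0.2 rad askew. Loose, bare steel, 0.3 to 0.6 kg. Origin: centre of underside, z up. Starts upright in the middle of a pocket of the full rack (same pockets as the empty rack's), underside 36 mm above the bench. Grip about 50 mm above the underside. Its final yaw is free.
- bushing: Bushing: tube 40 mm outside diameter, 26 mm bore, closed at the bottom, 64 mm tall. Loose, bare steel, 0.3 to 0.6 kg. Origin: centre of underside, z up. Starts upright in the middle of a pocket of the full rack (same pockets as the empty rack's), underside 36 mm above the bench. Grip the outside, about 48 mm above the underside.
- spool: Spool, 72 mm tall: foot 40 mm diameter up to 14 mm, neck 20 mm up to 46 mm, head 34 mm diameter above. Loose, bare steel, 0.3 to 0.6 kg. Origin: centre of underside, z up. Starts upright in the middle of a pocket of the full rack (same pockets as the empty rack's), underside 36 mm above the bench. Grip the head, about 58 mm above the underside.
- pocket_a: One of four alike target pockets fixed on the empty rack: blue plastic, open upward, 64 mm square outside, 56 mm inside, 16 mm high, floor 4 mm thick. Origin: centre of its underside, 32 mm above the bench; a seated part's underside is 4 mm above it. x, y parallel to its sides. The letter does not tell its place in the row: go by position.
- pocket_b: One of four alike target pockets fixed on the empty rack: blue plastic, open upward, 64 mm square outside, 56 mm inside, 16 mm high, floor 4 mm thick. Origin: centre of its underside, 32 mm above the bench; a seated part's underside is 4 mm above it. x, y parallel to its sides. The letter does not tell its place in the row: go by position.
- pocket_c: One of four alike target pockets fixed on the empty rack: blue plastic, open upward, 64 mm square outside, 56 mm inside, 16 mm high, floor 4 mm thick. Origin: centre of its underside, 32 mm above the bench; a seated part's underside is 4 mm above it. x, y parallel to its sides. The letter does not tell its place in the row: go by position.
- pocket_d: One of four alike target pockets fixed on the empty rack: blue plastic, open upward, 64 mm square outside, 56 mm inside, 16 mm high, floor 4 mm thick. Origin: centre of its underside, 32 mm above the bench; a seated part's underside is 4 mm above it. x, y parallel to its sides. The letter does not tell its place in the row: go by position.
- empty_rack: White steel strip on feet, fixed, 72 mm (x) by 336 mm (y); its pockets stand along its y at -120, -40, 40 and 120 mm. Origin: under its centre, 2 mm above the bench. The full rack is alike, parallel, level with it end to end, 130 mm away on the near or far side. Reverse order: a part starting at y = -120 of this frame goes to the pocket at y = +120, one at -40 to +40, and so on.
- oil_bottle: White plastic oil bottle, black cap, 56 mm diameter, 130 mm tall, loose, standing on the bench to the left of the racks. Origin: centre of its underside. Not part of the job.

How it is judged (in metres and radians):
At the end, for the whole second after the job is handed in: Each pocket of the empty rack holds one part, within 12 mm of the pocket's centre, seated on its floor, upright within 0.1 rad, at rest, and the row is the reverse of the starting row (judged by how far each part has travelled: over 240 mm for the end pockets, over 140 mm for all) (((horizontal distance between spindle and pocket_a below 0.012 m and z of spindle in the frame of pocket_a between 0.001 and 0.008 m and distance of spindle from where it was at the start of the episode above 0.14 m and (y of pocket_a in the frame of empty_rack between -0.08 and 0.08 m or distance of spindle from where it was at the start of the episode above 0.24 m)) or (horizontal distance between square_post and pocket_a below 0.012 m and z of square_post in the frame of pocket_a between 0.001 and 0.008 m and distance of square_post from where it was at the start of the episode above 0.14 m and (y of pocket_a in the frame of empty_rack between -0.08 and 0.08 m or distance of square_post from where it was at the start of the episode above 0.24 m)) or (horizontal distance between bushing and pocket_a below 0.012 m and z of bushing in the frame of pocket_a between 0.001 and 0.008 m and distance of bushing from where it was at the start of the episode above 0.14 m and (y of pocket_a in the frame of empty_rack between -0.08 and 0.08 m or distance of bushing from where it was at the start of the episode above 0.24 m)) or (horizontal distance between spool and pocket_a below 0.012 m and z of spool in the frame of pocket_a between 0.001 and 0.008 m and distance of spool from where it was at the start of the episode above 0.14 m and (y of pocket_a in the frame of empty_rack between -0.08 and 0.08 m or distance of spool from where it was at the start of the episode above 0.24 m))) and ((horizontal distance between spindle and pocket_b below 0.012 m and z of spindle in the frame of pocket_b between 0.001 and 0.008 m and distance of spindle from where it was at the start of the episode above 0.14 m and (y of pocket_b in the frame of empty_rack between -0.08 and 0.08 m or distance of spindle from where it was at the start of the episode above 0.24 m)) or (horizontal distance between square_post and pocket_b below 0.012 m and z of square_post in the frame of pocket_b between 0.001 and 0.008 m and distance of square_post from where it was at the start of the episode above 0.14 m and (y of pocket_b in the frame of empty_rack between -0.08 and 0.08 m or distance of square_post from where it was at the start of the episode above 0.24 m)) or (horizontal distance between bushing and pocket_b below 0.012 m and z of bushing in the frame of pocket_b between 0.001 and 0.008 m and distance of bushing from where it was at the start of the episode above 0.14 m and (y of pocket_b in the frame of empty_rack between -0.08 and 0.08 m or distance of bushing from where it was at the start of the episode above 0.24 m)) or (horizontal distance between spool and pocket_b below 0.012 m and z of spool in the frame of pocket_b between 0.001 and 0.008 m and distance of spool from where it was at the start of the episode above 0.14 m and (y of pocket_b in the frame of empty_rack between -0.08 and 0.08 m or distance of spool from where it was at the start of the episode above 0.24 m))) and ((horizontal distance between spindle and pocket_c below 0.012 m and z of spindle in the frame of pocket_c between 0.001 and 0.008 m and distance of spindle from where it was at the start of the episode above 0.14 m and (y of pocket_c in the frame of empty_rack between -0.08 and 0.08 m or distance of spindle from where it was at the start of the episode above 0.24 m)) or (horizontal distance between square_post and pocket_c below 0.012 m and z of square_post in the frame of pocket_c between 0.001 and 0.008 m and distance of square_post from where it was at the start of the episode above 0.14 m and (y of pocket_c in the frame of empty_rack between -0.08 and 0.08 m or distance of square_post from where it was at the start of the episode above 0.24 m)) or (horizontal distance between bushing and pocket_c below 0.012 m and z of bushing in the frame of pocket_c between 0.001 and 0.008 m and distance of bushing from where it was at the start of the episode above 0.14 m and (y of pocket_c in the frame of empty_rack between -0.08 and 0.08 m or distance of bushing from where it was at the start of the episode above 0.24 m)) or (horizontal distance between spool and pocket_c below 0.012 m and z of spool in the frame of pocket_c between 0.001 and 0.008 m and distance of spool from where it was at the start of the episode above 0.14 m and (y of pocket_c in the frame of empty_rack between -0.08 and 0.08 m or distance of spool from where it was at the start of the episode above 0.24 m))) and ((horizontal distance between spindle and pocket_d below 0.012 m and z of spindle in the frame of pocket_d between 0.001 and 0.008 m and distance of spindle from where it was at the start of the episode above 0.14 m and (y of pocket_d in the frame of empty_rack between -0.08 and 0.08 m or distance of spindle from where it was at the start of the episode above 0.24 m)) or (horizontal distance between square_post and pocket_d below 0.012 m and z of square_post in the frame of pocket_d between 0.001 and 0.008 m and distance of square_post from where it was at the start of the episode above 0.14 m and (y of pocket_d in the frame of empty_rack between -0.08 and 0.08 m or distance of square_post from where it was at the start of the episode above 0.24 m)) or (horizontal distance between bushing and pocket_d below 0.012 m and z of bushing in the frame of pocket_d between 0.001 and 0.008 m and distance of bushing from where it was at the start of the episode above 0.14 m and (y of pocket_d in the frame of empty_rack between -0.08 and 0.08 m or distance of bushing from where it was at the start of the episode above 0.24 m)) or (horizontal distance between spool and pocket_d below 0.012 m and z of spool in the frame of pocket_d between 0.001 and 0.008 m and distance of spool from where it was at the start of the episode above 0.14 m and (y of pocket_d in the frame of empty_rack between -0.08 and 0.08 m or distance of spool from where it was at the start of the episode above 0.24 m))) and angle between each of spindle, square_post, bushing, spool's own z axis and vertical below 0.1 rad and linear speed of each of spindle, square_post, bushing, spool below 0.02 m/s and angular speed of each of spindle, square_post, bushing, spool below 0.2 rad/s); the robot touches nothing.
It fails at once if a part is tipped over (angle between any of spindle, square_post, bushing, spool's own z axis and vertical above 0.7 rad).
It fails at once if a part is let fall from above the racks ((height (world z) of spindle above 0.05 m and contact force between spindle and anything else below 0.02 N and linear speed of spindle above 0.35 m/s) or (height (world z) of square_post above 0.05 m and contact force between square_post and anything else below 0.02 N and linear speed of square_post above 0.35 m/s) or (height (world z) of bushing above 0.05 m and contact force between bushing and anything else below 0.02 N and linear speed of bushing above 0.35 m/s) or (height (world z) of spool above 0.05 m and contact force between spool and anything else below 0.02 N and linear speed of spool above 0.35 m/s)).
It fails at once if the oil bottle is shifted more than 20 mm (distance of oil_bottle from where it was at the start of the episode above 0.02 m).
It also fails if it takes over 96 s, if anything falls off the work surface, if the arm or the gripper's body presses on something with over 40 N, if the wrist force passes 120 N, or if a joint passes its speed limit or range.

## Working session

There is one attempt and no reset: what is moved stays moved. The work goes in short steps, Python scripts to look and compute and a tool call to move; the robot and the scene stay as the last step left them, time stands still between calls to the robot, and variables do not carry over. Pictures are saved under pics/ and viewed, at most 14 in all, crops included, and the job is handed in when it is done.

Besides the shell and the picture viewer there is one more tool, called after "Call:" in YAML: its name, and indented under it one key for each argument. play_rows: Moves the arm, as the interface text tells. Shifts and turns lie within -1 to 1; 1 stands for 0.04 m of shift or 0.08 rad of turn. Its arguments: {"type":"object","properties":{"motion":{"type":"array"},"claw":{"type":"number"},"force":{"type":"number"}},"required":["motion"]}

```bash
mkdir -p pics; ls
python3 - <<'E'
from station import env
import cv2,numpy as np
for n in("scene","side"):
    f=env.grab_frame(n); cv2.imwrite(f"pics/{n}0.png",f["pixels"][:,:,::-1]); np.savez(f"{n}0.npz",**f)
    print(n,np.round(f["mtx"],1).tolist(),np.round(f["pose"],3).tolist())
s=env.read_state(); print(s)
E
```

```text
pics
scene [[482.8, 0.0, 316.5], [0.0, 482.8, 203.7], [0.0, 0.0, 1.0]] [[0.351, 0.566, -0.746, 1.257], [0.936, -0.211, 0.281, -0.125], [0.002, -0.797, -0.604, 0.614], [0.0, 0.0, 0.0, 1.0]]
side [[475.3, 0.0, 316.0], [0.0, 475.3, 202.3], [0.0, 0.0, 1.0]] [[0.742, -0.309, 0.595, -0.014], [-0.67, -0.373, 0.642, -0.497], [0.024, -0.875, -0.484, 0.554], [0.0, 0.0, 0.0, 1.0]]
{'time': 0.1, 'joints': array([-1.36227498e-04,  1.49345391e+01, -7.97692437e+00,  6.71913214e+01,
        2.64462420e-04,  8.99998203e+01]), 'dq': array([ 0.06729531, -0.12815815,  0.12180464,  0.0234776 , -0.11428486,
        0.01852342]), 'tau': array([ 1.30990822e-03, -4.06508374e+01,  2.54527545e+01,  1.01374229e-02,
        8.82594691e-05,  5.67244470e-06]), 'tool_pos': array([5.24393000e-01, 2.32076660e-07, 2.30534157e-01]), 'ee_rot': array([[-7.50734857e-07,  9.99998391e-01, -1.79393367e-03],
       [ 1.00000000e+00,  7.59024061e-07,  4.62000526e-06],
       [ 4.62135947e-06, -1.79393367e-03, -9.99998391e-01]]), 'wrist_force': array([-0.73659381,  0.14270004,  0.73136476]), 'torque': array([-0.05000395,  0.0200387 , -0.06034691]), 'gripper_force': 0.0, 'width': 0.08533091482926274}
```

View pics/scene0.png

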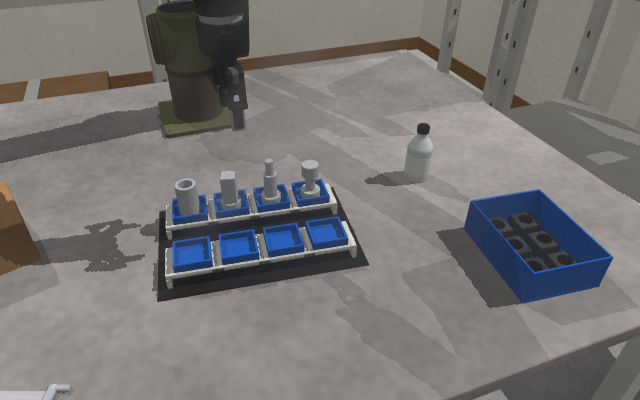

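View pics/side0.png

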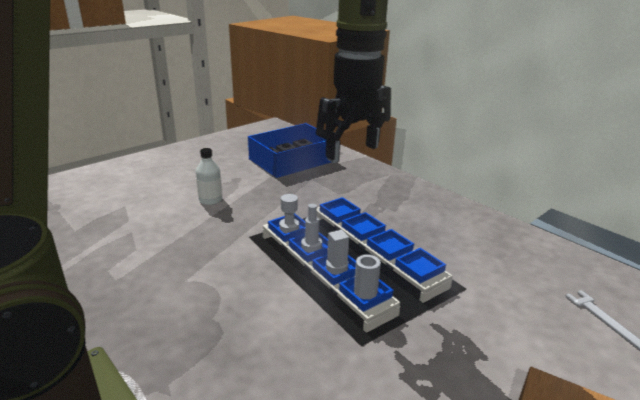

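The scene view shows the empty rack in front, with pockets at about (192,253), (239,246), (284,239) and (327,233). The full rack is behind it, nearer the robot: bushing (186,200), square post (229,190), spindle (269,180), spool (310,178). The bottle is at (420,155). The side view agrees.

```bash
cat > h.py <<'E'
import numpy as np,cv2
def ray(f,uv,z):
    K,P=f["mtx"],f["pose"]
    d=P[:3,:3]@np.linalg.solve(K,[uv[0],uv[1],1.]); o=P[:3,3]
    return o+d*(z-o[2])/d[2]
def proj(f,p):
    K,P=f["mtx"],f["pose"]
    q=K@(P[:3,:3].T@(np.asarray(p)-P[:3,3])); return q[:2]/q[2]
def blue(f,amin=200):
    h=cv2.cvtColor(np.ascontiguousarray(f["pixels"]),cv2.COLOR_RGB2HSV)
    m=cv2.inRange(h,(105,140,50),(125,255,255))
    cs,_=cv2.findContours(m,cv2.RETR_EXTERNAL,cv2.CHAIN_APPROX_NONE)
    r=[]
    for c in cs:
        if cv2.contourArea(c)>amin:
            M=cv2.moments(cv2.convexHull(c)); r.append((M["m10"]/M["m00"],M["m01"]/M["m00"],cv2.contourArea(c)))
    return r
E
python3 - <<'E'
from h import *
for n in("scene","side"):
    f=dict(np.load(n+"0.npz"))
    for c in blue(f): print(n,np.round(c),np.round(ray(f,c[:2],.041),3))
f=dict(np.load("scene0.npz"));print("bottle",ray(f,(423,128),.13))
E
```

```text
scene [ 192.  254. 1124.] [ 0.607 -0.111  0.041]
scene [ 238.  246. 1066.] [ 0.616 -0.032  0.041]
scene [ 283.  239. 1030.] [0.626 0.048 0.041]
scene [326. 233. 989.] [0.636 0.127 0.041]
scene [188. 209. 310.] [ 0.476 -0.097  0.041]
scene [ 537.  246. 9880.] [0.799 0.463 0.041]
scene [271. 198. 346.] [0.498 0.064 0.041]
scene [310. 192. 357.] [0.507 0.143 0.041]
side [ 332.  262. 1804.] [ 0.489 -0.001  0.041]
side [ 384.  240. 3132.] [ 0.618 -0.014  0.041]
side [ 289.  149. 2660.] [0.761 0.459 0.041]
bottle [0.4899147  0.40155835 0.13      ]
```

Call:
play_rows:
  motion:
    - {"turn":0.76,"z":-0.8}
    - {"turn":0.76,"z":-0.8}
    - {}
    - {}

```text
invalid input at $.motion[0]: expected keys x, y, z, turn
```

Run:
```python
from station import env
import cv2,numpy as np
f=env.grab_frame("wrist"); cv2.imwrite("pics/w1.png",f["pixels"][:,:,::-1]); np.savez("w1.npz",**f)
print(np.round(f["mtx"],1).tolist(),np.round(f["pose"],3).tolist())
from h import *
for c in blue(f): print(np.round(c),np.round(ray(f,c[:2],.041),3))
s=env.read_state();print(s["tool_pos"],s["ee_rot"])
```

```text
[[352.7, 0.0, 316.1], [0.0, 352.7, 198.7], [0.0, 0.0, 1.0]] [[1.0, 0.002, -0.001, 0.523], [0.001, -0.962, -0.273, 0.067], [-0.002, 0.273, -0.962, 0.373], [0.0, 0.0, 0.0, 1.0]]
[ 394.  276. 3544.] [ 0.605 -0.111  0.041]
[ 269.  262. 1738.] [ 0.474 -0.095  0.041]
[ 409.  204. 4366.] [ 0.614 -0.031  0.041]
[ 276.  188. 2196.] [ 0.484 -0.016  0.041]
[ 426.  120. 5145.] [0.624 0.048 0.041]
[ 283.  103. 5030.] [0.493 0.064 0.041]
[ 445.   33. 5187.] [0.634 0.122 0.041]
[ 292.   24. 2104.] [0.502 0.129 0.041]
[5.24471720e-01 4.71903864e-06 2.30652407e-01] [[ 3.13683070e-05  9.99998850e-01 -1.51616956e-03]
 [ 9.99999999e-01 -3.13763225e-05 -5.26290031e-06]
 [-5.31046608e-06 -1.51616939e-03 -9.99998851e-01]]
```

View pics/w1.png

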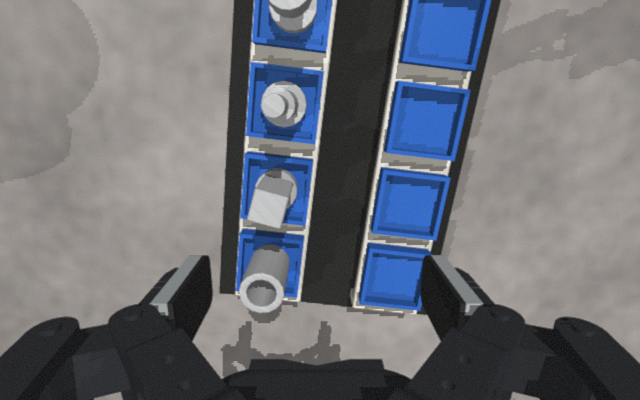

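The wrist view shows both racks. The empty pockets are at (394,276), (409,204), (426,120) and (445,33), matching the scene estimate within 2 mm. The parts' pockets are at columns 269–292.

Create go.py:
```python
import sys,numpy as np
from station import env
E=[(.606,-.111),(.615,-.0315),(.625,.048),(.635,.127)]
F=[(.476,-.096),(.486,-.016),(.4955,.064),(.505,.143)]
def go(p,z):
    s=env.read_state(); R=s["ee_rot"]
    print("pos",np.round(s["tool_pos"],4),"units",np.round(R.T@(np.r_[p,z]-s["tool_pos"])/.04,2),"turn",np.round((.1215-np.arctan2(R[0,0],R[1,0]))/.08,2),"w",round(s["width"],4))
if __name__=="__main__": go({"E":E,"F":F}[sys.argv[1]][int(sys.argv[2])],float(sys.argv[3]))
```

```text
(no output)
```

Call:
play_rows:
  motion:
    - {"x":0,"y":0,"z":0,"turn":0.76}
    - {"x":0,"y":0,"z":0,"turn":0.76}
    - {"x":-0.5,"y":-0.18,"z":0,"turn":0}
    - {"x":-0.5,"y":-0.18,"z":0,"turn":0}
    - {"x":-0.5,"y":-0.18,"z":0,"turn":0}
    - {"x":-0.5,"y":-0.18,"z":0,"turn":0}
    - {"x":-0.5,"y":-0.18,"z":0,"turn":0}
    - {"x":0,"y":0,"z":0,"turn":0}
  claw: 1
  force: 80

```text
time: 0.95
tool_pos: [0.4757, -0.0964, 0.231]
ee_rot: [[0.124, 0.992, -0.001], [0.992, -0.124, -0.0], [-0.001, -0.001, -1.0]]
wrist_force: [0.2, 0.0, -0.1]
width: 0.0853
gripper_force: 0.0
```

```bash
python3 go.py F 0 0.065
python3 - <<'E'
from station import env
import cv2,numpy as np
f=env.grab_frame("wrist"); cv2.imwrite("pics/w2.png",f["pixels"][:,:,::-1]); np.savez("w2.npz",**f)
from h import *
for c in blue(f): print(np.round(c),np.round(ray(f,c[:2],.041),3))
print(proj(f,(.476,-.096,.1)),proj(f,(.486,-.016,.108)))
E
```

```text
pos [ 0.4757 -0.0964  0.231 ] units [0.01 0.01 4.15] turn -0.04 w 0.0853
[ 453.  170. 4778.] [ 0.605 -0.111  0.041]
[ 316.  170. 2042.] [ 0.475 -0.095  0.041]
[ 316.   82. 5241.] [ 0.484 -0.015  0.041]
[ 463.   81. 5743.] [ 0.615 -0.031  0.041]
[ 469.   12. 1945.] [0.62  0.025 0.041]
[ 315.   13. 1563.] [0.491 0.04  0.041]
[317.78183393 185.97508101] [318.08850367  78.65869589]
```

View pics/w2.png

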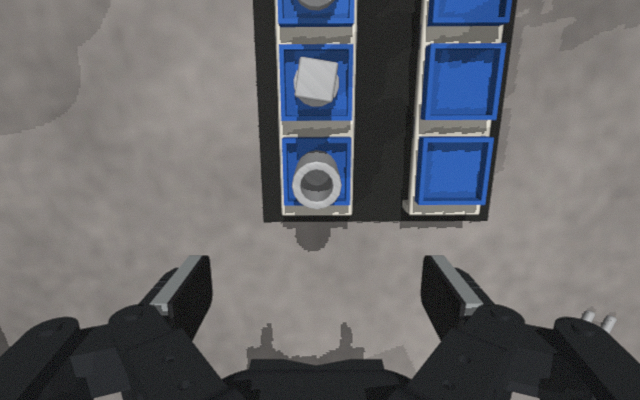

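The bushing's rim centre is at (316,185) against a predicted (318,186), so it is centred. The square post's top is at (318,78) and slightly askew.

Call:
play_rows:
  motion:
    - {"x":0,"y":0,"z":0.6,"turn":0}
    - {"x":0,"y":0,"z":0.6,"turn":0}
    - {"x":0,"y":0,"z":0.6,"turn":0}
    - {"x":0,"y":0,"z":0.6,"turn":0}
    - {"x":0,"y":0,"z":0.6,"turn":0}
    - {"x":0,"y":0,"z":0.6,"turn":0}
    - {"x":0,"y":0,"z":0.4,"turn":0}
    - {"x":0,"y":0,"z":0.15,"turn":0}

```text
time: 1.8
tool_pos: [0.4761, -0.0938, 0.0635]
ee_rot: [[0.12, 0.993, -0.003], [0.993, -0.12, 0.001], [0.001, -0.003, -1.0]]
wrist_force: [-0.8, 0.5, 0.1]
width: 0.0852
gripper_force: 0.0
```

Call:
play_rows:
  motion:
    - {"x":0,"y":0,"z":0,"turn":0}
    - {"x":0,"y":0,"z":0,"turn":0}
    - {"x":0,"y":0,"z":0,"turn":0}
    - {"x":0,"y":0,"z":0,"turn":0}
    - {"x":0,"y":0,"z":0,"turn":0}
    - {"x":0,"y":0,"z":0,"turn":0}
    - {"x":0,"y":0,"z":0,"turn":0}
    - {"x":0,"y":0,"z":0,"turn":0}
  claw: -1
  force: 80

```text
time: 2.6
tool_pos: [0.4777, -0.0949, 0.0665]
ee_rot: [[0.121, 0.993, 0.002], [0.993, -0.121, 0.0], [0.0, 0.002, -1.0]]
wrist_force: [-2.2, 0.5, 5.5]
width: 0.0382
gripper_force: 81.0
```

```bash
python3 go.py E 3 0.065
```

```text
pos [ 0.4777 -0.0949  0.0665] units [5.98 3.23 0.04] turn -0.0 w 0.0382
```

Call:
play_rows:
  motion:
    - {"x":0,"y":0,"z":-0.2,"turn":0}
    - {"x":0,"y":0,"z":-0.4,"turn":0}
    - {"x":0,"y":0,"z":-0.5,"turn":0}
    - {"x":0,"y":0,"z":-0.5,"turn":0}
    - {"x":0,"y":0,"z":-0.5,"turn":0}
    - {"x":0,"y":0,"z":-0.5,"turn":0}
    - {"x":0,"y":0,"z":-0.4,"turn":0}
    - {"x":0,"y":0,"z":-0.2,"turn":0}

```text
time: 3.4
tool_pos: [0.4776, -0.0951, 0.1948]
ee_rot: [[0.121, 0.993, 0.002], [0.993, -0.121, -0.0], [-0.0, 0.002, -1.0]]
wrist_force: [-0.4, -0.1, -4.0]
width: 0.038
gripper_force: 80.7
```

Call:
play_rows:
  motion:
    - {"x":0.2,"y":0.1,"z":0,"turn":0}
    - {"x":0.4,"y":0.2,"z":0,"turn":0}
    - {"x":0.4,"y":0.2,"z":0,"turn":0}
    - {"x":0.4,"y":0.2,"z":0,"turn":0}
    - {"x":0.4,"y":0.2,"z":0,"turn":0}
    - {"x":0.4,"y":0.2,"z":0,"turn":0}
    - {"x":0.4,"y":0.2,"z":0,"turn":0}
    - {"x":0.4,"y":0.2,"z":0,"turn":0}

```text
time: 4.2
tool_pos: [0.5516, 0.0182, 0.1927]
ee_rot: [[0.121, 0.993, -0.001], [0.993, -0.121, 0.0], [-0.0, -0.001, -1.0]]
wrist_force: [0.7, -0.7, -3.4]
width: 0.0376
gripper_force: 80.8
```

Call:
play_rows:
  motion:
    - {"x":0.4,"y":0.25,"z":0,"turn":0}
    - {"x":0.4,"y":0.25,"z":0,"turn":0}
    - {"x":0.4,"y":0.25,"z":0,"turn":0}
    - {"x":0.4,"y":0.25,"z":0,"turn":0}
    - {"x":0.4,"y":0.25,"z":0,"turn":0}
    - {"x":0.4,"y":0.25,"z":0,"turn":0}
    - {"x":0.4,"y":0.25,"z":0,"turn":0}
    - {"x":0.2,"y":0.2,"z":0,"turn":0}

```text
time: 5.0
tool_pos: [0.6441, 0.1288, 0.1927]
ee_rot: [[0.12, 0.993, -0.0], [0.993, -0.12, 0.001], [0.001, -0.0, -1.0]]
wrist_force: [0.3, 0.1, -3.0]
width: 0.0378
gripper_force: 80.8
```

Call:
play_rows:
  motion:
    - {"x":0,"y":0,"z":0,"turn":0}
    - {"x":0,"y":0,"z":0,"turn":0}
    - {"x":0,"y":0,"z":0,"turn":0}

```text
time: 5.3
tool_pos: [0.6426, 0.1263, 0.193]
ee_rot: [[0.122, 0.993, -0.001], [0.993, -0.122, -0.0], [-0.001, -0.001, -1.0]]
wrist_force: [-0.4, -0.1, -3.4]
width: 0.0376
gripper_force: 81.0
```

```bash
python3 go.py E 3 0.0665;python3 - <<'E'
from station import env
import cv2,numpy as np
f=env.grab_frame("wrist"); cv2.imwrite("pics/w3.png",f["pixels"][:,:,::-1]); np.savez("w3.npz",**f)
from h import *
for c in blue(f): print(np.round(c),np.round(ray(f,c[:2],.041),3))
E
```

```text
pos [0.6426 0.1263 0.193 ] units [-0.   -0.19  3.16] turn -0.01 w 0.0376
[186. 389. 430.] [ 0.482 -0.075  0.041]
[305. 350. 982.] [ 0.61  -0.043  0.041]
[ 166.  262. 2536.] [0.496 0.067 0.041]
[ 155.  179. 2946.] [0.505 0.144 0.041]
[ 304.  178. 4578.] [0.632 0.129 0.041]
```

View pics/w3.png

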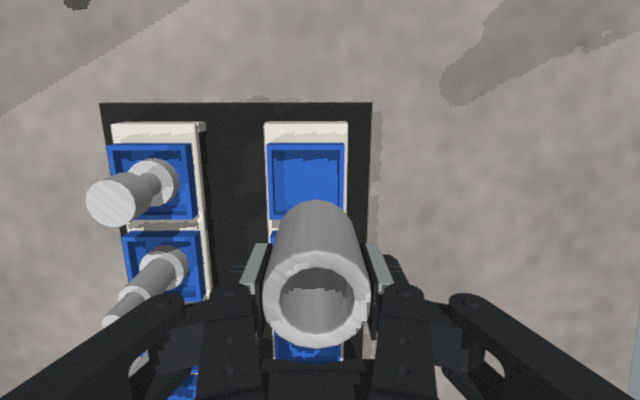

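The bushing is held upright at (317,298), over the free end pocket at (305,180). I'll shift 8 mm and lower it.

Call:
play_rows:
  motion:
    - {"x":0,"y":-0.1,"z":0.2,"turn":0}
    - {"x":0,"y":-0.1,"z":0.4,"turn":0}
    - {"x":0,"y":0,"z":0.5,"turn":0}
    - {"x":0,"y":0,"z":0.5,"turn":0}
    - {"x":0,"y":0,"z":0.5,"turn":0}
    - {"x":0,"y":0,"z":0.4,"turn":0}
    - {"x":0,"y":0,"z":0.2,"turn":0}
    - {"x":0,"y":0,"z":0,"turn":0}

```text
time: 6.15
tool_pos: [0.6336, 0.1271, 0.0838]
ee_rot: [[0.122, 0.993, -0.003], [0.993, -0.122, -0.001], [-0.001, -0.003, -1.0]]
wrist_force: [-0.6, -0.9, -4.1]
width: 0.0378
gripper_force: 80.9
```

Call:
play_rows:
  motion:
    - {"x":0,"y":0,"z":0.1,"turn":0}
    - {"x":0,"y":0,"z":0.1,"turn":0}
    - {"x":0,"y":0,"z":0.1,"turn":0}
    - {"x":0,"y":0,"z":0.1,"turn":0}
    - {"x":0,"y":0,"z":0,"turn":0}
    - {"x":0,"y":0,"z":0,"turn":0}

```text
time: 6.75
tool_pos: [0.6352, 0.1276, 0.0692]
ee_rot: [[0.121, 0.993, -0.0], [0.993, -0.121, -0.0], [-0.0, -0.0, -1.0]]
wrist_force: [1.2, 0.1, -4.4]
width: 0.0377
gripper_force: 80.9
```

```bash
python3 go.py E 3 0.0665
```

```text
pos [0.6352 0.1276 0.0692] units [-0.01 -0.    0.07] turn -0.0 w 0.0377
```

Call:
play_rows:
  motion:
    - {"x":0,"y":0,"z":0.04,"turn":0}
    - {"x":0,"y":0,"z":0.03,"turn":0}
    - {"x":0,"y":0,"z":0,"turn":0}
    - {"x":0,"y":0,"z":0,"turn":0}

```text
time: 7.15
tool_pos: [0.6354, 0.1276, 0.0666]
ee_rot: [[0.121, 0.993, 0.0], [0.993, -0.121, 0.0], [0.0, 0.0, -1.0]]
wrist_force: [0.3, -0.3, -3.3]
width: 0.0376
gripper_force: 80.9
```

Call:
play_rows:
  motion:
    - {"x":0,"y":0,"z":0.04,"turn":0}
    - {"x":0,"y":0,"z":0,"turn":0}
    - {"x":0,"y":0,"z":0,"turn":0}

```text
time: 7.45
tool_pos: [0.6354, 0.1276, 0.0665]
ee_rot: [[0.121, 0.993, 0.001], [0.993, -0.121, 0.0], [0.0, 0.001, -1.0]]
wrist_force: [-3.0, -1.2, 5.6]
width: 0.0377
gripper_force: 81.9
```

Call:
play_rows:
  motion:
    - {"x":0,"y":0,"z":0,"turn":0}
    - {"x":0,"y":0,"z":0,"turn":0}
    - {"x":0,"y":0,"z":0,"turn":0}
    - {"x":0,"y":0,"z":0,"turn":0}
    - {"x":0,"y":0,"z":0,"turn":0}
    - {"x":0,"y":0,"z":0,"turn":0}
  claw: 1

```text
time: 8.05
tool_pos: [0.6353, 0.1276, 0.0648]
ee_rot: [[0.121, 0.993, -0.0], [0.993, -0.121, -0.0], [-0.0, -0.0, -1.0]]
wrist_force: [-0.0, -1.0, 0.2]
width: 0.0854
gripper_force: 0.0
```

Call:
play_rows:
  motion:
    - {"x":0,"y":0,"z":-0.3,"turn":0}
    - {"x":0,"y":0,"z":-0.6,"turn":0}
    - {"x":0,"y":0,"z":-0.6,"turn":0}
    - {"x":0,"y":0,"z":-0.7,"turn":0}
    - {"x":0,"y":0,"z":-0.7,"turn":0}
    - {"x":0,"y":0,"z":-0.6,"turn":0}
    - {"x":0,"y":0,"z":-0.4,"turn":0}
    - {"x":0,"y":0,"z":0,"turn":0}

```text
time: 8.85
tool_pos: [0.6371, 0.1279, 0.2249]
ee_rot: [[0.121, 0.993, 0.007], [0.993, -0.121, 0.001], [0.002, 0.006, -1.0]]
wrist_force: [-0.3, -0.7, -0.2]
width: 0.0854
gripper_force: 0.0
```

```bash
python3 go.py F 1 0.067;python3 - <<'E'
from station import env
import cv2,numpy as np
f=env.grab_frame("wrist"); np.savez("w4.npz",**f); g=env.grab_frame("scene")
a=np.hstack([f["pixels"][:,100:500],g["pixels"][120:300,120:480].repeat(2,0).repeat(2,1)[:,:400][:400] if 0 else cv2.resize(g["pixels"][130:290,150:310],(400,400))])
cv2.imwrite("pics/w4.png",a[:,:,::-1])
E
```

```text
pos [0.6371 0.1279 0.2249] units [-4.04 -3.34  3.92] turn -0.0 w 0.0854
```

View pics/w4.png

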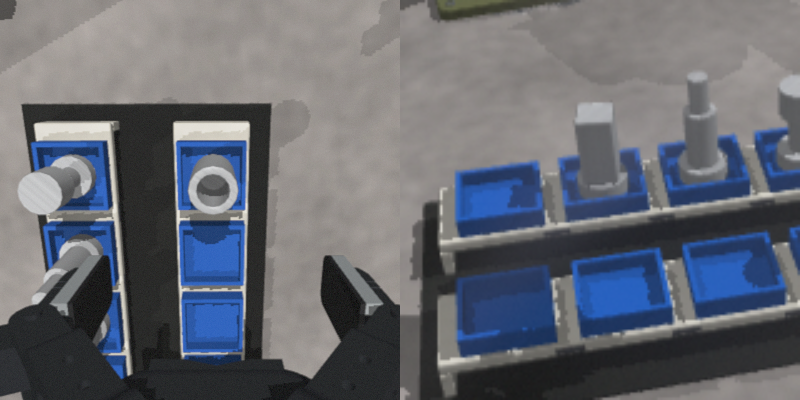

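The bushing is seated in the middle of the end pocket at (212,188) in the crop. Next I'll measure the square post's yaw from the earlier near-vertical wrist view.

Run:
```python
from h import *
f=dict(np.load("w2.npz")); g=cv2.cvtColor(f["pixels"],cv2.COLOR_RGB2GRAY)
r=g[50:112,290:346]; print(r[::4,::3])
b=f["pixels"][:,:,2].astype(int)-f["pixels"][:,:,0]
for t in(185,200,210):
    m=np.zeros_like(g); m[50:112,290:346]=((r>t)&(b[50:112,290:346]<30))*255
    cs,_=cv2.findContours(m,0,1); c=max(cs,key=cv2.contourArea); q=cv2.boxPoints(cv2.minAreaRect(c))
    w=np.array([ray(f,p,.108) for p in q]); e=np.diff(np.vstack([w,w[:1]]),axis=0)
    print(t,cv2.contourArea(c),np.round(q),np.round(w.mean(0),4),np.round(np.hypot(e[:,0],e[:,1]),4),np.round(np.degrees(np.arctan2(e[:,1],e[:,0])),1))
```

```text
[[ 46  46  46  49  51  50  48  49  49  47  52  44  43  46  46  41  45  44
   40]
 [ 49  52  60  64  64  64  61  64  62  63  51  52  54  50  56  49  54  54
   55]
 [ 52  55  63  90 183 174 168 141  90  66  53  45  52  49  48  51  53  53
   52]
 [ 78  78  59 123 188 186 191 191 187 188 185 181 182 170 163 140  82  89
   49]
 [ 85  85  95 160 187 184 185 187 188 188 190 185 182 188 185 178  86  84
   82]
 [ 86  80 120 172 190 189 186 186 186 185 186 187 186 182 184 169  87  85
   88]
 [ 82  85 168 179 185 187 188 183 182 185 184 186 185 186 181 149  85  85
   85]
 [ 83  97 166 183 186 187 187 190 184 182 182 183 184 185 186 134 129  86
   85]
 [ 84 114 150 187 181 181 187 187 186 186 183 182 183 183 183 139 138  84
   85]
 [ 85  97 153 187 187 184 183 183 182 184 186 182 180 180 174 147 131  78
   84]
 [ 82  81 169 183 186 189 183 178 183 183 182 186 184 179 163 154  88  83
   80]
 [ 84  84 169 179 183 185 185 184 181 182 181 182 179 183 144 137  81  88
   92]
 [ 83  82  50  91 107 100 120 136 152 161 174 183 182 186 130  58  96  93
   93]
 [ 85  84  60  60  70 111 107 109 109 108 108 109 106  94  62  75  96  95
   97]
 [ 82  85  90  54  61  57  58  79  85  83  80  68  62  63  58  89  96  90
   93]
 [ 79  78  83  51  52  50  51  49  51  49  53  50  51  51  79  85  82  83
   85]]
185 361.5 [[293.  72.]
 [307.  53.]
 [336.  74.]
 [322.  93.]] [ 0.4838 -0.0119  0.108 ] [0.0162 0.0249 0.0165 0.0252] [  44.7  -41.3 -134.1  138.2]Traceback (most recent call last):
  File "<stdin>", line 7, in <module>
ValueError: max() iterable argument is empty
```

Call:
play_rows:
  motion:
    - {"x":-0.5,"y":-0.4,"z":0,"turn":0}
    - {"x":-0.5,"y":-0.4,"z":0,"turn":0}
    - {"x":-0.5,"y":-0.4,"z":0,"turn":0}
    - {"x":-0.5,"y":-0.4,"z":0,"turn":0}
    - {"x":-0.5,"y":-0.4,"z":0,"turn":0}
    - {"x":-0.5,"y":-0.4,"z":0,"turn":0}
    - {"x":-0.5,"y":-0.4,"z":0,"turn":0}
    - {"x":-0.5,"y":-0.5,"z":0,"turn":0}

```text
time: 9.75
tool_pos: [0.4833, -0.0159, 0.2194]
ee_rot: [[0.121, 0.993, -0.002], [0.993, -0.121, -0.0], [-0.0, -0.002, -1.0]]
wrist_force: [0.6, -0.5, 0.0]
width: 0.0855
gripper_force: 0.0
```

```bash
python3 - <<'E'
from h import *
from station import env
def go(f,lo,box):
    g=cv2.medianBlur(cv2.cvtColor(f["pixels"],cv2.COLOR_RGB2GRAY),3); a,b,c0,d=box
    m=np.zeros_like(g); m[a:b,c0:d]=(g[a:b,c0:d]>lo)*255
    cs,_=cv2.findContours(m,0,1); c=max(cs,key=cv2.contourArea); q=cv2.boxPoints(cv2.minAreaRect(c))
    w=np.array([ray(f,p,.108) for p in q]); e=np.diff(np.vstack([w,w[:1]]),axis=0)
    print(lo,cv2.contourArea(c),np.round(q).tolist(),np.round(w.mean(0),4),np.round(np.hypot(e[:,0],e[:,1]),4),np.round(np.degrees(np.arctan2(e[:,1],e[:,0])),1))
f=dict(np.load("w2.npz"))
for t in(165,172): go(f,t,(50,112,290,346))
f=env.grab_frame("wrist"); u=proj(f,(.486,-.016,.108)).round().astype(int);print(u)
for t in(165,172): go(f,t,(u[1]-32,u[1]+32,u[0]-32,u[0]+32))
E
python3 go.py F 1 0.067
```

```text
165 1292.5 [[292.0, 94.0], [299.0, 56.0], [337.0, 63.0], [330.0, 100.0]] [ 0.4834 -0.0156  0.108 ] [0.0255 0.027  0.0256 0.0277] [  72.1  -15.9 -106.3  163.8]
172 1234.0 [[295.0, 94.0], [301.0, 57.0], [336.0, 63.0], [330.0, 100.0]] [ 0.4842 -0.0159  0.108 ] [0.0251 0.0247 0.0252 0.0254] [  72.2  -15.9 -106.3  163.8]
[321 193]
165 1243.0 [[293.0, 205.0], [300.0, 161.0], [341.0, 168.0], [334.0, 212.0]] [ 0.4831 -0.0112  0.108 ] [0.0337 0.0304 0.0339 0.0315] [  73.   -16.4 -105.1  163.2]
172 1186.0 [[293.0, 205.0], [300.0, 162.0], [340.0, 169.0], [333.0, 212.0]] [ 0.4829 -0.0115  0.108 ] [0.0327 0.0302 0.0329 0.0312] [  73.   -16.4 -105.2  163.2]
pos [ 0.4787 -0.0179  0.2193] units [0.08 0.2  3.81] turn -0.02 w 0.085
```

Call:
play_rows:
  motion:
    - {"x":0.07,"y":0.16,"z":0.3,"turn":0}
    - {"x":0,"y":0,"z":0.5,"turn":0.7}
    - {"x":0,"y":0,"z":0.6,"turn":0.7}
    - {"x":0,"y":0,"z":0.6,"turn":0.65}
    - {"x":0,"y":0,"z":0.6,"turn":0}
    - {"x":0,"y":0,"z":0.6,"turn":0}
    - {"x":0,"y":0,"z":0.4,"turn":0}
    - {"x":0,"y":0,"z":0.2,"turn":0}

```text
time: 10.6
tool_pos: [0.4899, -0.0127, 0.0659]
ee_rot: [[0.281, 0.96, -0.005], [0.96, -0.281, 0.0], [-0.001, -0.005, -1.0]]
wrist_force: [-0.1, -0.9, -0.1]
width: 0.0855
gripper_force: 0.0
```

Call:
play_rows:
  motion:
    - {"x":0,"y":0,"z":0,"turn":0}
    - {"x":0,"y":0,"z":0,"turn":0}
    - {"x":0,"y":0,"z":0,"turn":0}

```text
time: 10.9
tool_pos: [0.4925, -0.0132, 0.0696]
ee_rot: [[0.282, 0.96, 0.002], [0.96, -0.282, -0.0], [0.0, 0.002, -1.0]]
wrist_force: [-0.3, -0.0, -0.9]
width: 0.0858
gripper_force: 0.0
```

```bash
python3 go.py F 1 0.067
```

```text
pos [ 0.4925 -0.0132  0.0696] units [-0.11 -0.14  0.07] turn -2.05 w 0.0858
```

Call:
play_rows:
  motion:
    - {"x":-0.1,"y":-0.16,"z":0.06,"turn":0}
    - {"x":0,"y":0,"z":0,"turn":0}
    - {"x":0,"y":0,"z":0,"turn":0}
    - {"x":0,"y":0,"z":0,"turn":0}

```text
time: 11.3
tool_pos: [0.4845, -0.0153, 0.0668]
ee_rot: [[0.282, 0.959, 0.001], [0.959, -0.282, 0.0], [0.0, 0.001, -1.0]]
wrist_force: [-0.7, -0.7, 0.7]
width: 0.0854
gripper_force: 0.0
```

Call:
play_rows:
  motion:
    - {"x":0,"y":0,"z":0,"turn":0}
    - {"x":0,"y":0,"z":0,"turn":0}
    - {"x":0,"y":0,"z":0,"turn":0}
    - {"x":0,"y":0,"z":0,"turn":0}
    - {"x":0,"y":0,"z":0,"turn":0}
    - {"x":0,"y":0,"z":0,"turn":0}
    - {"x":0,"y":0,"z":0,"turn":0}
    - {"x":0,"y":0,"z":0,"turn":0}
  claw: -1

```text
time: 12.1
tool_pos: [0.4846, -0.0153, 0.0667]
ee_rot: [[0.282, 0.959, 0.001], [0.959, -0.282, -0.0], [0.0, 0.001, -1.0]]
wrist_force: [0.3, -0.4, 2.6]
width: 0.027
gripper_force: 78.4
```

Call:
play_rows:
  motion:
    - {"x":0,"y":0,"z":-0.2,"turn":0}
    - {"x":0,"y":0,"z":-0.4,"turn":0}
    - {"x":0,"y":0,"z":-0.5,"turn":0}
    - {"x":0,"y":0,"z":-0.5,"turn":0}
    - {"x":0,"y":0,"z":-0.5,"turn":0}
    - {"x":0,"y":0,"z":-0.5,"turn":0}
    - {"x":0,"y":0,"z":-0.3,"turn":0}
    - {"x":0,"y":0,"z":-0.1,"turn":0}

```text
time: 12.9
tool_pos: [0.4842, -0.0152, 0.1874]
ee_rot: [[0.282, 0.96, 0.0], [0.96, -0.282, 0.0], [0.0, 0.0, -1.0]]
wrist_force: [0.2, -0.5, -5.1]
width: 0.0267
gripper_force: 79.3
```

Call:
play_rows:
  motion:
    - {"x":0.2,"y":0.21,"z":0,"turn":0}
    - {"x":0.4,"y":0.45,"z":0,"turn":0}
    - {"x":0.4,"y":0.45,"z":0,"turn":0}
    - {"x":0.4,"y":0.45,"z":0,"turn":0}
    - {"x":0.4,"y":0.45,"z":0,"turn":0}
    - {"x":0.35,"y":0.45,"z":0,"turn":0}
    - {"x":0.2,"y":0.25,"z":0,"turn":0}
    - {"x":0.1,"y":0.1,"z":0,"turn":0}

```text
time: 13.7
tool_pos: [0.6207, 0.0481, 0.1843]
ee_rot: [[0.281, 0.96, -0.002], [0.96, -0.281, 0.0], [-0.0, -0.002, -1.0]]
wrist_force: [-0.1, -0.2, -4.8]
width: 0.0273
gripper_force: 79.3
```

Call:
play_rows:
  motion:
    - {"x":0,"y":0,"z":0,"turn":0}
    - {"x":0,"y":0,"z":0,"turn":0}
    - {"x":0,"y":0,"z":0,"turn":0}
    - {"x":0,"y":0,"z":0,"turn":0}

```text
time: 14.1
tool_pos: [0.6191, 0.0468, 0.1867]
ee_rot: [[0.282, 0.959, -0.0], [0.959, -0.282, -0.0], [-0.0, -0.0, -1.0]]
wrist_force: [0.2, -0.6, -4.9]
width: 0.0273
gripper_force: 79.3
```

```bash
python3 go.py E 2 0.0667
```

```text
pos [0.6191 0.0468 0.1867] units [0.07 0.13 3.  ] turn -2.06 w 0.0273
```

Call:
play_rows:
  motion:
    - {"x":0.07,"y":0.13,"z":0.2,"turn":0}
    - {"x":0,"y":0,"z":0.4,"turn":0}
    - {"x":0,"y":0,"z":0.5,"turn":0}
    - {"x":0,"y":0,"z":0.5,"turn":0}
    - {"x":0,"y":0,"z":0.5,"turn":0}
    - {"x":0,"y":0,"z":0.4,"turn":0}
    - {"x":0,"y":0,"z":0.2,"turn":0}
    - {"x":0,"y":0,"z":0.1,"turn":0}

```text
time: 14.9
tool_pos: [0.625, 0.0482, 0.0734]
ee_rot: [[0.282, 0.959, -0.001], [0.959, -0.282, -0.0], [-0.001, -0.001, -1.0]]
wrist_force: [0.7, 0.5, -3.8]
width: 0.027
gripper_force: 79.4
```

Call:
play_rows:
  motion:
    - {"x":0,"y":0,"z":0,"turn":0}
    - {"x":0,"y":0,"z":0,"turn":0}
    - {"x":0,"y":0,"z":0,"turn":0}

```text
time: 15.2
tool_pos: [0.6264, 0.0484, 0.0755]
ee_rot: [[0.282, 0.959, 0.002], [0.959, -0.282, 0.0], [0.001, 0.002, -1.0]]
wrist_force: [0.3, -0.3, -3.6]
width: 0.0268
gripper_force: 79.5
```

```bash
python3 go.py E 2 0.0667
```

```text
pos [0.6264 0.0484 0.0755] units [-0.02 -0.03  0.22] turn -2.05 w 0.0268
```

Call:
play_rows:
  motion:
    - {"x":-0.01,"y":-0.03,"z":0.08,"turn":0}
    - {"x":0,"y":0,"z":0.06,"turn":0}
    - {"x":0,"y":0,"z":0.05,"turn":0}
    - {"x":0,"y":0,"z":0.03,"turn":0}
    - {"x":0,"y":0,"z":0.01,"turn":0}
    - {"x":0,"y":0,"z":0,"turn":0}
    - {"x":0,"y":0,"z":0,"turn":0}

```text
time: 15.9
tool_pos: [0.6241, 0.0483, 0.0667]
ee_rot: [[0.282, 0.959, 0.001], [0.959, -0.282, 0.0], [0.0, 0.0, -1.0]]
wrist_force: [-2.8, -0.7, 5.2]
width: 0.027
gripper_force: 80.8
```

Call:
play_rows:
  motion:
    - {"x":0,"y":0,"z":0,"turn":0}
    - {"x":0,"y":0,"z":0,"turn":0}
    - {"x":0,"y":0,"z":0,"turn":0}
    - {"x":0,"y":0,"z":0,"turn":0}
    - {"x":0,"y":0,"z":0,"turn":0}
    - {"x":0,"y":0,"z":0,"turn":0}
  claw: 1

```text
time: 16.5
tool_pos: [0.6243, 0.0483, 0.0652]
ee_rot: [[0.282, 0.959, -0.0], [0.959, -0.282, 0.0], [-0.0, -0.0, -1.0]]
wrist_force: [0.2, 0.1, 0.2]
width: 0.0853
gripper_force: 0.0
```

Call:
play_rows:
  motion:
    - {"x":0,"y":0,"z":-0.3,"turn":0}
    - {"x":0,"y":0,"z":-0.6,"turn":0}
    - {"x":0,"y":0,"z":-0.6,"turn":0}
    - {"x":0,"y":0,"z":-0.7,"turn":0}
    - {"x":0,"y":0,"z":-0.7,"turn":-0.7}
    - {"x":0,"y":0,"z":-0.6,"turn":-0.7}
    - {"x":0,"y":0,"z":-0.4,"turn":-0.65}
    - {"x":0,"y":0,"z":0,"turn":0}

```text
time: 17.3
tool_pos: [0.6261, 0.0484, 0.2252]
ee_rot: [[0.121, 0.993, 0.007], [0.993, -0.121, 0.001], [0.001, 0.006, -1.0]]
wrist_force: [0.7, 0.5, 1.0]
width: 0.0858
gripper_force: 0.0
```

```bash
python3 go.py F 2 0.063
```

```text
pos [0.6261 0.0484 0.2252] units [-0.01 -3.31  4.03] turn -0.0 w 0.0858
```

Call:
play_rows:
  motion:
    - {"x":0,"y":-0.3,"z":0,"turn":0}
    - {"x":0,"y":-0.6,"z":0,"turn":0}
    - {"x":0,"y":-0.7,"z":0,"turn":0}
    - {"x":0,"y":-0.7,"z":0,"turn":0}
    - {"x":0,"y":-0.6,"z":0,"turn":0}
    - {"x":0,"y":-0.3,"z":0,"turn":0}
    - {"x":0,"y":-0.1,"z":0,"turn":0}
    - {"x":0,"y":0,"z":0,"turn":0}

```text
time: 18.1
tool_pos: [0.4935, 0.0643, 0.2213]
ee_rot: [[0.122, 0.993, 0.001], [0.993, -0.122, -0.0], [0.0, 0.001, -1.0]]
wrist_force: [-0.8, -0.3, 0.7]
width: 0.0852
gripper_force: 0.0
```

Call:
play_rows:
  motion:
    - {"x":0,"y":0,"z":0,"turn":0}
    - {"x":0,"y":0,"z":0,"turn":0}
    - {"x":0,"y":0,"z":0,"turn":0}

```text
time: 18.4
tool_pos: [0.494, 0.0642, 0.2211]
ee_rot: [[0.122, 0.993, 0.0], [0.993, -0.122, 0.0], [0.0, 0.0, -1.0]]
wrist_force: [1.1, -0.3, -0.9]
width: 0.0853
gripper_force: 0.0
```

```bash
python3 go.py F 2 0.063;python3 - <<'E'
from station import env
from h import *
f=env.grab_frame("wrist"); np.savez("w5.npz",**f); cv2.imwrite("pics/w5.png",f["pixels"][:,:,::-1])
for p in((.4955,.064,.128),(.505,.143,.108)): print(proj(f,p))
E
```

```text
pos [0.494  0.0642 0.2211] units [-0.    0.04  3.95] turn -0.01 w 0.0853
[319.66142815 199.7394692 ]
[319.57152399  80.29634356]
```

View pics/w5.png

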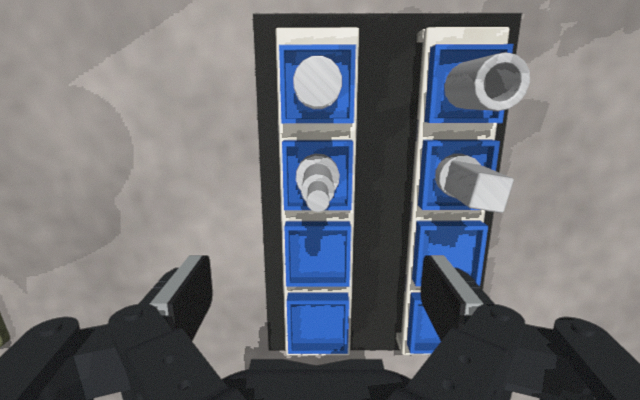

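The bushing and square post are seated in the right-hand rack. The spindle's nose is at (318,200) and the spool at (318,82), both within 2 px of prediction. Descending on the spindle.

Call:
play_rows:
  motion:
    - {"x":0,"y":0,"z":0.3,"turn":0}
    - {"x":0,"y":0,"z":0.6,"turn":0}
    - {"x":0,"y":0,"z":0.7,"turn":0}
    - {"x":0,"y":0,"z":0.7,"turn":0}
    - {"x":0,"y":0,"z":0.7,"turn":0}
    - {"x":0,"y":0,"z":0.5,"turn":0}
    - {"x":0,"y":0,"z":0.3,"turn":0}
    - {"x":0,"y":0,"z":0.15,"turn":0}

```text
time: 19.25
tool_pos: [0.4925, 0.0641, 0.0619]
ee_rot: [[0.121, 0.993, -0.002], [0.993, -0.121, -0.0], [-0.001, -0.002, -1.0]]
wrist_force: [-0.5, -0.9, 0.8]
width: 0.0852
gripper_force: 0.0
```

Call:
play_rows:
  motion:
    - {"x":0,"y":0,"z":0,"turn":0}
    - {"x":0,"y":0,"z":0,"turn":0}
    - {"x":0,"y":0,"z":0,"turn":0}

```text
time: 19.55
tool_pos: [0.4941, 0.0644, 0.0642]
ee_rot: [[0.121, 0.993, 0.002], [0.993, -0.121, 0.0], [0.0, 0.002, -1.0]]
wrist_force: [-0.8, -0.3, -0.4]
width: 0.0852
gripper_force: 0.0
```

```bash
python3 go.py F 2 0.063
```

```text
pos [0.4941 0.0644 0.0642] units [-0.01  0.04  0.03] turn -0.0 w 0.0852
```

Call:
play_rows:
  motion:
    - {"x":0,"y":0,"z":0.03,"turn":0}
    - {"x":0,"y":0,"z":0,"turn":0}
    - {"x":0,"y":0,"z":0,"turn":0}
    - {"x":0,"y":0,"z":0,"turn":0}
    - {"x":0,"y":0,"z":0,"turn":0}
    - {"x":0,"y":0,"z":0,"turn":0}
    - {"x":0,"y":0,"z":0,"turn":0}
    - {"x":0,"y":0,"z":0,"turn":0}
  claw: -1

```text
time: 20.35
tool_pos: [0.494, 0.0643, 0.0625]
ee_rot: [[0.121, 0.993, 0.002], [0.993, -0.121, -0.0], [0.0, 0.002, -1.0]]
wrist_force: [1.6, -1.0, 2.3]
width: 0.0235
gripper_force: 78.3
```

Call:
play_rows:
  motion:
    - {"x":0,"y":0,"z":-0.2,"turn":0}
    - {"x":0,"y":0,"z":-0.4,"turn":0}
    - {"x":0,"y":0,"z":-0.5,"turn":0}
    - {"x":0,"y":0,"z":-0.5,"turn":0}
    - {"x":0,"y":0,"z":-0.5,"turn":0}
    - {"x":0,"y":0,"z":-0.5,"turn":0}
    - {"x":0,"y":0,"z":-0.3,"turn":0}
    - {"x":0,"y":0,"z":-0.1,"turn":0}

```text
time: 21.15
tool_pos: [0.4926, 0.0643, 0.1828]
ee_rot: [[0.121, 0.993, -0.001], [0.993, -0.121, 0.0], [0.0, -0.001, -1.0]]
wrist_force: [-0.5, 0.1, -3.6]
width: 0.0235
gripper_force: 78.7
```

```bash
python3 go.py E 1 0.063
```

```text
pos [0.4926 0.0643 0.1828] units [-2.01  3.33  2.99] turn -0.0 w 0.0235
```

Call:
play_rows:
  motion:
    - {"x":-0.1,"y":0.2,"z":0,"turn":0}
    - {"x":-0.3,"y":0.45,"z":0,"turn":0}
    - {"x":-0.35,"y":0.6,"z":0,"turn":0}
    - {"x":-0.35,"y":0.6,"z":0,"turn":0}
    - {"x":-0.35,"y":0.6,"z":0,"turn":0}
    - {"x":-0.3,"y":0.5,"z":0,"turn":0}
    - {"x":-0.2,"y":0.3,"z":0,"turn":0}
    - {"x":-0.05,"y":0.1,"z":0,"turn":0}

```text
time: 21.95
tool_pos: [0.617, -0.0329, 0.18]
ee_rot: [[0.123, 0.992, -0.003], [0.992, -0.123, -0.0], [-0.001, -0.003, -1.0]]
wrist_force: [-0.2, -0.7, -3.9]
width: 0.0237
gripper_force: 78.9
```

Call:
play_rows:
  motion:
    - {"x":0,"y":0,"z":0,"turn":0}
    - {"x":0,"y":0,"z":0,"turn":0}
    - {"x":0,"y":0,"z":0,"turn":0}
    - {"x":0,"y":0,"z":0,"turn":0}

```text
time: 22.35
tool_pos: [0.6159, -0.0309, 0.1822]
ee_rot: [[0.121, 0.993, -0.0], [0.993, -0.121, 0.0], [0.0, -0.0, -1.0]]
wrist_force: [0.0, -0.3, -4.7]
width: 0.0234
gripper_force: 78.9
```

```bash
python3 go.py E 1 0.0625
```

```text
pos [ 0.6159 -0.0309  0.1822] units [-0.02 -0.02  2.99] turn 0.01 w 0.0234
```

Call:
play_rows:
  motion:
    - {"x":-0.02,"y":-0.02,"z":0.2,"turn":0}
    - {"x":0,"y":0,"z":0.4,"turn":0}
    - {"x":0,"y":0,"z":0.5,"turn":0}
    - {"x":0,"y":0,"z":0.5,"turn":0}
    - {"x":0,"y":0,"z":0.5,"turn":0}
    - {"x":0,"y":0,"z":0.4,"turn":0}
    - {"x":0,"y":0,"z":0.2,"turn":0}
    - {"x":0,"y":0,"z":0.1,"turn":0}

```text
time: 23.15
tool_pos: [0.6148, -0.032, 0.0691]
ee_rot: [[0.121, 0.993, -0.002], [0.993, -0.121, 0.0], [-0.0, -0.002, -1.0]]
wrist_force: [0.7, 0.2, -3.5]
width: 0.0234
gripper_force: 78.9
```

Call:
play_rows:
  motion:
    - {"x":0,"y":0,"z":0,"turn":0}
    - {"x":0,"y":0,"z":0,"turn":0}
    - {"x":0,"y":0,"z":0,"turn":0}

```text
time: 23.45
tool_pos: [0.6165, -0.0321, 0.0711]
ee_rot: [[0.121, 0.993, 0.002], [0.993, -0.121, -0.0], [0.0, 0.002, -1.0]]
wrist_force: [-0.2, -0.1, -4.3]
width: 0.0232
gripper_force: 78.9
```

```bash
python3 go.py E 1 0.0625
```

```text
pos [ 0.6165 -0.0321  0.0711] units [ 0.01 -0.04  0.22] turn -0.0 w 0.0232
```

Call:
play_rows:
  motion:
    - {"x":0.01,"y":-0.03,"z":0.08,"turn":0}
    - {"x":0,"y":0,"z":0.06,"turn":0}
    - {"x":0,"y":0,"z":0.05,"turn":0}
    - {"x":0,"y":0,"z":0.03,"turn":0}
    - {"x":0,"y":0,"z":0.01,"turn":0}
    - {"x":0,"y":0,"z":0,"turn":0}
    - {"x":0,"y":0,"z":0,"turn":0}

```text
time: 24.15
tool_pos: [0.6144, -0.0315, 0.0625]
ee_rot: [[0.121, 0.993, 0.001], [0.993, -0.121, 0.0], [0.0, 0.001, -1.0]]
wrist_force: [-3.0, -0.3, 6.1]
width: 0.0236
gripper_force: 80.5
```

Call:
play_rows:
  motion:
    - {"x":0,"y":0,"z":0,"turn":0}
    - {"x":0,"y":0,"z":0,"turn":0}
    - {"x":0,"y":0,"z":0,"turn":0}
    - {"x":0,"y":0,"z":0,"turn":0}
    - {"x":0,"y":0,"z":0,"turn":0}
    - {"x":0,"y":0,"z":0,"turn":0}
  claw: 1

```text
time: 24.75
tool_pos: [0.6145, -0.0315, 0.0608]
ee_rot: [[0.121, 0.993, -0.0], [0.993, -0.121, -0.0], [-0.0, -0.0, -1.0]]
wrist_force: [0.5, -0.1, -0.3]
width: 0.0857
gripper_force: 0.0
```

Call:
play_rows:
  motion:
    - {"x":0,"y":0,"z":-0.3,"turn":0}
    - {"x":0,"y":0,"z":-0.6,"turn":0}
    - {"x":0,"y":0,"z":-0.7,"turn":0}
    - {"x":0,"y":0,"z":-0.7,"turn":0}
    - {"x":0,"y":0,"z":-0.7,"turn":0}
    - {"x":0,"y":0,"z":-0.6,"turn":0}
    - {"x":0,"y":0,"z":-0.4,"turn":0}
    - {"x":0,"y":0,"z":0,"turn":0}

```text
time: 25.55
tool_pos: [0.6163, -0.0316, 0.2247]
ee_rot: [[0.121, 0.993, 0.007], [0.993, -0.121, -0.0], [0.0, 0.007, -1.0]]
wrist_force: [0.2, -1.1, -0.6]
width: 0.0852
gripper_force: 0.0
```

Call:
play_rows:
  motion:
    - {"x":0.4,"y":-0.3,"z":0,"turn":0}
    - {"x":0.5,"y":-0.4,"z":0,"turn":0}
    - {"x":0.5,"y":-0.4,"z":0,"turn":0}
    - {"x":0.5,"y":-0.4,"z":0,"turn":0}
    - {"x":0.5,"y":-0.4,"z":0,"turn":0}
    - {"x":0.5,"y":-0.4,"z":0,"turn":0}
    - {"x":0.5,"y":-0.4,"z":0,"turn":0}
    - {"x":0.4,"y":-0.3,"z":0,"turn":0}

```text
time: 26.35
tool_pos: [0.511, 0.1354, 0.2196]
ee_rot: [[0.12, 0.993, -0.003], [0.993, -0.12, -0.0], [-0.001, -0.003, -1.0]]
wrist_force: [0.2, -0.4, -0.1]
width: 0.0854
gripper_force: 0.0
```

Call:
play_rows:
  motion:
    - {"x":0.2,"y":-0.2,"z":0,"turn":0}
    - {"x":0,"y":0,"z":0,"turn":0}
    - {"x":0,"y":0,"z":0,"turn":0}
    - {"x":0,"y":0,"z":0,"turn":0}

```text
time: 26.75
tool_pos: [0.5072, 0.1422, 0.2207]
ee_rot: [[0.122, 0.993, 0.0], [0.993, -0.122, -0.0], [-0.0, 0.0, -1.0]]
wrist_force: [0.2, -0.3, 0.8]
width: 0.0856
gripper_force: 0.0
```

```bash
python3 go.py F 3 0.075
```

```text
pos [0.5072 0.1422 0.2207] units [ 0.01 -0.06  3.64] turn -0.01 w 0.0856
```

Call:
play_rows:
  motion:
    - {"x":0.01,"y":-0.08,"z":0.3,"turn":0}
    - {"x":0,"y":0,"z":0.5,"turn":0}
    - {"x":0,"y":0,"z":0.6,"turn":0}
    - {"x":0,"y":0,"z":0.7,"turn":0}
    - {"x":0,"y":0,"z":0.6,"turn":0}
    - {"x":0,"y":0,"z":0.5,"turn":0}
    - {"x":0,"y":0,"z":0.3,"turn":0}
    - {"x":0,"y":0,"z":0.1,"turn":0}

```text
time: 27.55
tool_pos: [0.5032, 0.1428, 0.0756]
ee_rot: [[0.122, 0.992, -0.002], [0.992, -0.122, -0.001], [-0.001, -0.002, -1.0]]
wrist_force: [0.2, -0.4, 0.5]
width: 0.0853
gripper_force: 0.0
```

Call:
play_rows:
  motion:
    - {"x":0,"y":0,"z":0,"turn":0}
    - {"x":0,"y":0,"z":0,"turn":0}
    - {"x":0,"y":0,"z":0,"turn":0}

```text
time: 27.85
tool_pos: [0.5047, 0.1438, 0.078]
ee_rot: [[0.121, 0.993, 0.002], [0.993, -0.121, 0.001], [0.001, 0.002, -1.0]]
wrist_force: [-0.1, -0.8, -0.3]
width: 0.0855
gripper_force: 0.0
```

```bash
python3 go.py F 3 0.075
python3 - <<'E'
from station import env
from h import *
f=env.grab_frame("wrist"); cv2.imwrite("pics/w6.png",f["pixels"][:,:,::-1])
E
```

```text
pos [0.5047 0.1438 0.078 ] units [-0.02  0.01  0.07] turn -0.0 w 0.0855
```

View pics/w6.png

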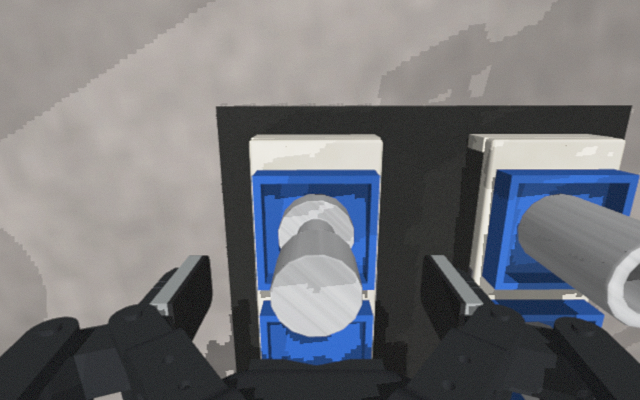

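The spool's head, at (317,295), is centred between the pads at about columns 205 and 428. Closing.

Call:
play_rows:
  motion:
    - {"x":-0.02,"y":0,"z":0.07,"turn":0}
    - {"x":0,"y":0,"z":0,"turn":0}
    - {"x":0,"y":0,"z":0,"turn":0}
    - {"x":0,"y":0,"z":0,"turn":0}
    - {"x":0,"y":0,"z":0,"turn":0}
    - {"x":0,"y":0,"z":0,"turn":0}
    - {"x":0,"y":0,"z":0,"turn":0}
    - {"x":0,"y":0,"z":0,"turn":0}
  claw: -1

```text
time: 28.7
tool_pos: [0.5039, 0.1428, 0.0744]
ee_rot: [[0.121, 0.993, 0.001], [0.993, -0.121, 0.0], [0.0, 0.001, -1.0]]
wrist_force: [0.7, -0.4, 4.4]
width: 0.0312
gripper_force: 78.9
```

Call:
play_rows:
  motion:
    - {"x":0,"y":0,"z":-0.2,"turn":0}
    - {"x":0,"y":0,"z":-0.4,"turn":0}
    - {"x":0,"y":0,"z":-0.5,"turn":0}
    - {"x":0,"y":0,"z":-0.5,"turn":0}
    - {"x":0,"y":0,"z":-0.5,"turn":0}
    - {"x":0,"y":0,"z":-0.5,"turn":0}
    - {"x":0,"y":0,"z":-0.3,"turn":0}
    - {"x":0,"y":0,"z":-0.1,"turn":0}

```text
time: 29.5
tool_pos: [0.5038, 0.1429, 0.1949]
ee_rot: [[0.121, 0.993, 0.001], [0.993, -0.121, 0.0], [0.0, 0.001, -1.0]]
wrist_force: [0.7, -0.2, -4.3]
width: 0.0311
gripper_force: 79.7
```

```bash
python3 go.py E 0 0.075
```

```text
pos [0.5038 0.1429 0.1949] units [-5.99  3.3   3.  ] turn -0.0 w 0.0311
```

Call:
play_rows:
  motion:
    - {"x":-0.2,"y":0.1,"z":0,"turn":0}
    - {"x":-0.4,"y":0.2,"z":0,"turn":0}
    - {"x":-0.4,"y":0.25,"z":0,"turn":0}
    - {"x":-0.4,"y":0.25,"z":0,"turn":0}
    - {"x":-0.4,"y":0.25,"z":0,"turn":0}
    - {"x":-0.4,"y":0.25,"z":0,"turn":0}
    - {"x":-0.4,"y":0.25,"z":0,"turn":0}
    - {"x":-0.4,"y":0.25,"z":0,"turn":0}

```text
time: 30.3
tool_pos: [0.5598, 0.0135, 0.1923]
ee_rot: [[0.122, 0.993, -0.003], [0.993, -0.122, -0.0], [-0.001, -0.003, -1.0]]
wrist_force: [-0.1, 0.0, -3.7]
width: 0.0311
gripper_force: 79.7
```

Call:
play_rows:
  motion:
    - {"x":-0.4,"y":0.2,"z":0,"turn":0}
    - {"x":-0.4,"y":0.2,"z":0,"turn":0}
    - {"x":-0.4,"y":0.2,"z":0,"turn":0}
    - {"x":-0.4,"y":0.2,"z":0,"turn":0}
    - {"x":-0.4,"y":0.2,"z":0,"turn":0}
    - {"x":-0.4,"y":0.2,"z":0,"turn":0}
    - {"x":-0.35,"y":0.2,"z":0,"turn":0}
    - {"x":-0.2,"y":0.1,"z":0,"turn":0}

```text
time: 31.1
tool_pos: [0.6066, -0.1112, 0.194]
ee_rot: [[0.122, 0.992, 0.001], [0.992, -0.122, -0.0], [-0.0, 0.001, -1.0]]
wrist_force: [0.7, 0.8, -4.2]
width: 0.0312
gripper_force: 79.7
```

Call:
play_rows:
  motion:
    - {"x":0,"y":0,"z":0,"turn":0}
    - {"x":0,"y":0,"z":0,"turn":0}
    - {"x":0,"y":0,"z":0,"turn":0}
    - {"x":0,"y":0,"z":0,"turn":0}

```text
time: 31.5
tool_pos: [0.6055, -0.1087, 0.1942]
ee_rot: [[0.12, 0.993, -0.0], [0.993, -0.12, 0.0], [0.0, -0.0, -1.0]]
wrist_force: [0.2, -0.3, -3.5]
width: 0.0311
gripper_force: 79.7
```

```bash
python3 go.py E 0 0.0745
```

```text
pos [ 0.6055 -0.1087  0.1942] units [-0.06  0.02  2.99] turn 0.01 w 0.0311
```

Call:
play_rows:
  motion:
    - {"x":-0.06,"y":0,"z":0.2,"turn":0}
    - {"x":0,"y":0,"z":0.4,"turn":0}
    - {"x":0,"y":0,"z":0.5,"turn":0}
    - {"x":0,"y":0,"z":0.5,"turn":0}
    - {"x":0,"y":0,"z":0.5,"turn":0}
    - {"x":0,"y":0,"z":0.4,"turn":0}
    - {"x":0,"y":0,"z":0.2,"turn":0}
    - {"x":0,"y":0,"z":0.1,"turn":0}

```text
time: 32.3
tool_pos: [0.6047, -0.1116, 0.081]
ee_rot: [[0.121, 0.993, -0.002], [0.993, -0.121, 0.0], [0.0, -0.002, -1.0]]
wrist_force: [-0.8, 0.4, -3.2]
width: 0.0311
gripper_force: 79.6
```

Call:
play_rows:
  motion:
    - {"x":0,"y":0,"z":0,"turn":0}
    - {"x":0,"y":0,"z":0,"turn":0}
    - {"x":0,"y":0,"z":0,"turn":0}

```text
time: 32.6
tool_pos: [0.6063, -0.112, 0.0831]
ee_rot: [[0.121, 0.993, 0.002], [0.993, -0.121, -0.0], [-0.0, 0.002, -1.0]]
wrist_force: [-0.3, -0.6, -3.8]
width: 0.0314
gripper_force: 79.6
```

```bash
python3 go.py E 0 0.0745
```

```text
pos [ 0.6063 -0.112   0.0831] units [ 0.02 -0.01  0.22] turn -0.0 w 0.0314
```

Call:
play_rows:
  motion:
    - {"x":0.02,"y":-0.01,"z":0.08,"turn":0}
    - {"x":0,"y":0,"z":0.06,"turn":0}
    - {"x":0,"y":0,"z":0.05,"turn":0}
    - {"x":0,"y":0,"z":0.03,"turn":0}
    - {"x":0,"y":0,"z":0.01,"turn":0}
    - {"x":0,"y":0,"z":0,"turn":0}
    - {"x":0,"y":0,"z":0,"turn":0}

```text
time: 33.3
tool_pos: [0.6052, -0.111, 0.0744]
ee_rot: [[0.121, 0.993, 0.001], [0.993, -0.121, -0.0], [-0.0, 0.001, -1.0]]
wrist_force: [-2.3, 0.9, 6.2]
width: 0.0313
gripper_force: 81.1
```

Call:
play_rows:
  motion:
    - {"x":0,"y":0,"z":0,"turn":0}
    - {"x":0,"y":0,"z":0,"turn":0}
    - {"x":0,"y":0,"z":0,"turn":0}
    - {"x":0,"y":0,"z":0,"turn":0}
    - {"x":0,"y":0,"z":0,"turn":0}
    - {"x":0,"y":0,"z":0,"turn":0}
  claw: 1

```text
time: 33.9
tool_pos: [0.6052, -0.111, 0.0728]
ee_rot: [[0.121, 0.993, -0.0], [0.993, -0.121, 0.0], [-0.0, -0.0, -1.0]]
wrist_force: [-0.1, -0.7, -0.2]
width: 0.0852
gripper_force: 0.0
```

Call:
play_rows:
  motion:
    - {"x":0,"y":0,"z":-0.3,"turn":0}
    - {"x":0,"y":0,"z":-0.6,"turn":0}
    - {"x":0,"y":0,"z":-0.7,"turn":0}
    - {"x":0,"y":0,"z":-0.7,"turn":0}
    - {"x":0,"y":0,"z":-0.7,"turn":0}
    - {"x":0,"y":0,"z":-0.6,"turn":0}
    - {"x":0,"y":0,"z":-0.4,"turn":0}
    - {"x":0,"y":0,"z":0,"turn":0}

```text
time: 34.7
tool_pos: [0.6069, -0.1113, 0.2367]
ee_rot: [[0.121, 0.993, 0.006], [0.993, -0.121, -0.001], [-0.0, 0.006, -1.0]]
wrist_force: [0.2, -0.0, 0.1]
width: 0.0855
gripper_force: 0.0
```

Run:
```python
from station import env
from h import *
f=env.grab_frame("wrist"); g=env.grab_frame("scene")
a=np.hstack([f["pixels"][:,150:550],cv2.resize(g["pixels"][120:300,140:380],(400,300),interpolation=1).__class__(1) if 0 else cv2.resize(g["pixels"][120:320,150:350],(400,400))])
cv2.imwrite("pics/w7.png",a[:,:,::-1]); print(f["pixels"].shape, env.read_state()["tool_pos"])
```

```text
(400, 640, 3) [ 0.60528954 -0.11098952  0.23329348]
```

View pics/w7.png

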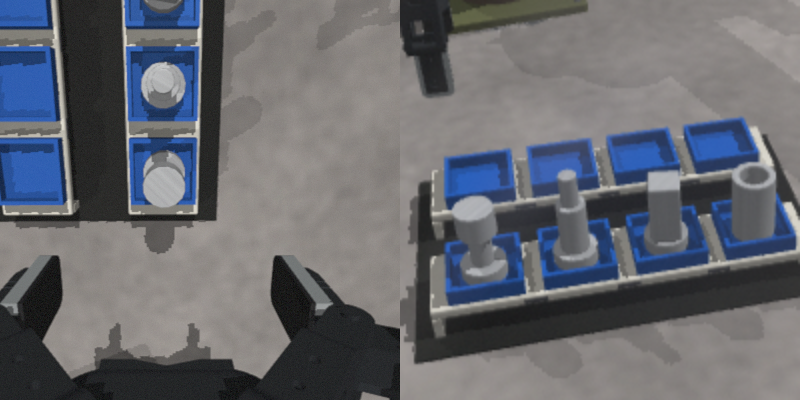

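All four parts stand upright and centred in the empty rack, in reverse order: spool, spindle, post and bushing, at columns 475, 570, 663 and 752 of the picture. The robot is clear of them.

```bash
python3 -c "
from station import env
print(env.hand_in())"
```

```text
the job is handed in; nothing more can be done
None
```

All four parts are upright in the empty rack in reverse order, the arm never went near the oil bottle, and the job is handed in; hand-in returned no verdict, so the result rests on my final camera check.

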